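# File the catalogued rock specimens in their drawer trays

### The job

File the four stickered rocks in the specimen drawer: put each one in the card tray whose liner is the same colour as the round sticker on the rock, set down gently (not dropped), flat on the tray floor with its sticker up. The pink crystal and the grey core plug that have no sticker are not catalogued yet, so leave them where they are.

Things in the scene. Friction and masses are not known exactly. Their poses are not given: they have to be found in the camera images.
- quartz_dot: Lying pink quartz crystal, an eight-sided prism along x with its point at +x, 66 mm long, 36 wide (y), 32 high. Side faces (y = +-18 mm) vertical 9 to 23 mm above the underside, from x = -28 to +14. A round blue sticker, 16 mm across, is on its top. Origin: centre of underside, z up, on the bench at the start. 0.1 to 0.25 kg.
- core_dot: Grey speckled granite core plug, an upright cylinder 38 mm in diameter, 50 mm high. A round yellow sticker, 16 mm across, is on its top end. Origin: centre of underside, z up, on the bench at the start. 0.1 to 0.25 kg.
- calcite_dot: Cream-white calcite block, slanted like a pushed-over brick: edges along x 52 mm long, 70 mm over all, 36 mm wide, 32 mm high, the top shifted 10 mm to +x of the bottom. The faces at y = +-18 mm are vertical and flat, full height, both present from x = -17 to +17 mm. A round red sticker, 16 mm across, is on its top. Origin: centre of underside, z up, on the bench at the start. 0.1 to 0.25 kg.
- fluorite_dot: Green fluorite: a main block 40 (x) by 38 (y) by 34 mm high with vertical faces, and two smaller cubes grown on its ends (about 65 mm long over all, x = -30 to +35 mm). A round white sticker, 16 mm across, is on its top. Origin: centre of the main block's underside, z up, on the bench at the start. 0.1 to 0.25 kg.
- quartz_plain: Lying pink quartz crystal, an eight-sided prism along x with its point at +x, 66 mm long, 36 wide (y), 32 high. Side faces (y = +-18 mm) vertical 9 to 23 mm above the underside, from x = -28 to +14. No sticker (not catalogued). Origin: centre of underside, z up, on the bench at the start. 0.1 to 0.25 kg.
- core_plain: Grey speckled granite core plug, an upright cylinder 38 mm in diameter, 50 mm high. No sticker (not catalogued). Origin: centre of underside, z up, on the bench at the start. 0.1 to 0.25 kg. All six rocks lie left (+y) of the drawer, centres at least 95 mm apart, turned any way. A hammer, tin, card holder and vise, up to 110 mm high, stand more than 0.75 m from the robot's axis and play no part.
- tray_blue: Fixed square card tray with a blue paper liner on its floor, 100 x 100 mm outside, 94 x 94 inside, walls 18 mm high. Origin: centre of its underside, 6 mm above the bench; x, y along its sides, z up. Rocks lie on its floor 4 mm above the origin. One of four such trays, 102 mm apart, 2 by 2 in places that change, in a shallow wooden drawer whose rim is no higher than theirs.
- tray_yellow: Fixed square card tray with a yellow paper liner on its floor, 100 x 100 mm outside, 94 x 94 inside, walls 18 mm high. Origin: centre of its underside, 6 mm above the bench; x, y along its sides, z up. Rocks lie on its floor 4 mm above the origin. One of four such trays, 102 mm apart, 2 by 2 in places that change, in a shallow wooden drawer whose rim is no higher than theirs.
- tray_red: Fixed square card tray with a red paper liner on its floor, 100 x 100 mm outside, 94 x 94 inside, walls 18 mm high. Origin: centre of its underside, 6 mm above the bench; x, y along its sides, z up. Rocks lie on its floor 4 mm above the origin. One of four such trays, 102 mm apart, 2 by 2 in places that change, in a shallow wooden drawer whose rim is no higher than theirs.
- tray_white: Fixed square card tray with a white paper liner on its floor, 100 x 100 mm outside, 94 x 94 inside, walls 18 mm high. Origin: centre of its underside, 6 mm above the bench; x, y along its sides, z up. Rocks lie on its floor 4 mm above the origin. One of four such trays, 102 mm apart, 2 by 2 in places that change, in a shallow wooden drawer whose rim is no higher than theirs.
There are look-alikes about, which are no part of the job. Leave any purple look-alike of the quartz_dot alone.

How it is judged:
By the outcome, as a careful person would: the job done as asked, in the order asked, and still so for the second after the job is handed in, with the robot touching nothing.
It also fails if it takes over 99 s, if anything falls off the work surface, if the arm or the gripper's body presses on something with over 40 N, if the wrist force passes 120 N, or if a joint passes its speed limit or range.

### The arm

A 6-joint arm with a two-finger parallel gripper is mounted at the origin on the work surface. World frame = base frame: x ahead of the robot, y to its left, z up, the work surface at z = 0. Lengths are in m, angles in degrees, forces in N, time in s.
With the tool pointing down it reaches from about 0.325 to 0.775 m from the base axis. Payload 5.5 kg.
Tool frame: the origin (TCP) lies between the finger pads; the fingertips stand 25 mm ahead of it and the grasp point (between the pads) lies 6 mm ahead of it; z points along the fingers, y is the line along which they close (so a half turn about z gives the same grasp; the last joint's range is limited). The gripper opens to 88 mm and grips with 3 to 60 N. Pads are 20 mm wide; open, the fingers measure 115 mm over their backs; the gripper's body (75 mm by 178 mm) begins 61 mm behind the grasp point.
Start: joints at [65.506, 5.22, 70.514, -0, 104.267, -3.249], TCP at [0.217, 0.559, 0.248] pointing down, gripper open.
Joint ranges: [-164.24, 164.24], [-49.07, 125.15], [9.68, 141.18], [-86.29, 266.29], [3.28, 154.24], [-151.56, 151.56]. Speed limits (degrees/s): [147.25, 147.25, 172.46, 180, 180, 180].

### API

Orientations are given as [roll, pitch, yaw] about the fixed x, y, z axes, in that order (R = Rz(yaw) Ry(pitch) Rx(roll)).
In Python, from station import read_state, read_camera, get_calibration, env gives the robot as it stands.
- The arm moves only by the tool drive_tool, never from a script. Its argument "steps" is a list of rows, each a list of 7 numbers: the shift along the tool's x, y, z in cm, then the turn, a rotation vector about the tool's x, y, z in degrees, then the opening, from 0 (shut) to 1 (fully open). A call has 1 to 20 rows; each row shifts and turns the commanded pose from where the row before left it, along the tool's axes as they then stand; what a row does not reach is not made up. A row lasts 1/10 s, in which the tool goes at most 50 mm and 8.59 degrees, less where a joint would pass 70% of its speed; a pose out of reach is approached as far as the arm can. A call with a gripper value outside its range is refused whole. The fingers move at their own pace and stop on an object; "force" is the grip in N (left out, the last holds). Time passes only in rows, so rows that do not move let the fingers close. It gives the time, the measured TCP pose, the force, the opening and the grip force at its end, in the units of the state.
- read_state(): the state, without advancing time (a new reading comes with each control period).
- read_camera(name): name is "side" or "top"; returns (picture, depth): 400x640x3 uint8, red, green, blue; 400x640 float32, m along the optical axis (not along the pixel's ray), 0 where there is no reading.
- get_calibration(name): a dict with "camera_matrix" (3x3 intrinsics, pixels), "distortion" ([k1, k2, p1, p2, k3] as OpenCV has them; the pictures are not rectified), "world_from_camera" (4x4, takes a point from camera to world coordinates). Camera axes: x right, y down, z forward; pixel columns grow to the right and rows downward; lengths in m; the calibration is good to about 2 mm. A picture is of the moment at which its call begins. get_calibration takes no time and is no camera call.
- env.finish_job(): hands the job in; it is judged then, once.
The state is a dict: "t": time; "joints": joint angles; "joint_velocities": joint speeds; "joint_efforts": joint torques, N m; "eef_pos": TCP position; "tcp_rot": TCP orientation; "contact_force": force on the tool from outside, world axes, zero at the start; "moment": the same for the moment, N m; "finger_gap": opening from 0.0 (shut) to 1.0 (fully open); "finger_force": force on a finger pad.
Only numpy, scipy, OpenCV 4.12 (cv2) and the standard library are available. Lean on these libraries where they do the work, as an engineer would, in place of code of your own. Each camera call takes 0.05 s, during which the arm holds its last target. There are 200 camera calls.

## Working session

There is one attempt and no reset: what is moved stays moved. The work goes in short steps, Python scripts to look and compute and a tool call to move; the robot and the scene stay as the last step left them, time stands still between calls to the robot, and variables do not carry over. Pictures are saved under pics/ and viewed, at most 14 in all, crops included, and the job is handed in when it is done.

Besides the shell and the picture viewer there is one more tool, called after "Request:" as a command line: name --pt "numbers of a row" for each row, then --argument value for the rest. drive_tool: Moves the arm, as the interface text tells. Its arguments: {"type":"object","properties":{"steps":{"type":"array","items":{"type":"array","items":{"type":"number"}}},"force":{"type":"number"}},"required":["steps"]}

```bash
ls; mkdir -p pics
cat > h.py <<'E'
import numpy as np, cv2
from station import read_state, read_camera, get_calibration, env
def shot(n):
    p,d=read_camera(n); np.savez('pics/%s.npz'%n,p=p,d=d); return p,d
def load(n):
    f=np.load('pics/%s.npz'%n); return f['p'],f['d']
def ray(n,uv):
    c=get_calibration(n); K=np.array(c['camera_matrix']); T=np.array(c['world_from_camera'])
    q=cv2.undistortPoints(np.array(uv,float).reshape(-1,1,2),K,np.array(c['distortion'],float)).reshape(-1,2)
    return T[:3,3],np.c_[q,np.ones(len(q))]@T[:3,:3].T
def onplane(n,uv,z):
    o,r=ray(n,uv); return o+r*((z-o[2])/r[:,2])[:,None]
E
python3 - <<'E'
from h import *
for n in('top','side'):
    p,d=shot(n); cv2.imwrite(f'pics/{n}0.png',p[:,:,::-1]); c=get_calibration(n); print(n,np.round(c['world_from_camera'],3).tolist(),np.round(c['camera_matrix'],1).tolist())
s=read_state(); print({k:s[k] for k in('t','eef_pos','tcp_rot','joints','finger_gap')})
E
```

```text
pics
top [[0.023, -0.986, 0.168, 0.43], [-1.0, -0.022, 0.01, 0.097], [-0.006, -0.168, -0.986, 0.891], [0.0, 0.0, 0.0, 1.0]] [[374.3, 0.0, 317.3], [0.0, 374.3, 199.6], [0.0, 0.0, 1.0]]
side [[0.815, -0.305, 0.493, 0.069], [-0.58, -0.449, 0.68, -0.629], [0.014, -0.84, -0.543, 0.609], [0.0, 0.0, 0.0, 1.0]] [[442.7, 0.0, 321.2], [0.0, 442.7, 193.2], [0.0, 0.0, 1.0]]
{'t': 0.1, 'eef_pos': array([0.21731757, 0.55903386, 0.24662793]), 'tcp_rot': array([-1.79900324e+02, -5.33557869e-03,  1.58754312e+02]), 'joints': array([ 6.55075393e+01,  5.26006591e+00,  7.05728186e+01, -3.28398223e-04,
        1.04266933e+02, -3.24685803e+00]), 'finger_gap': 1.0031314009928751}
```

View pics/top0.png

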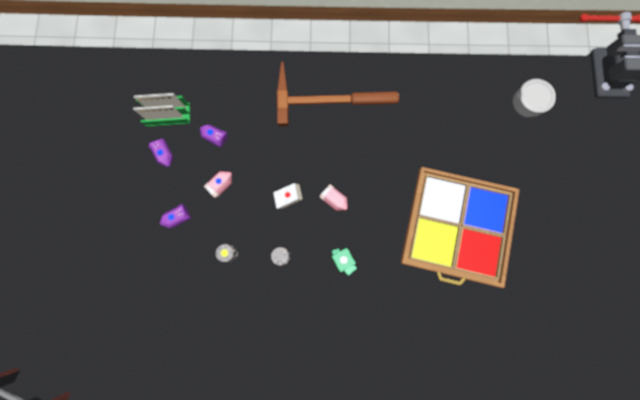

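View pics/side0.png

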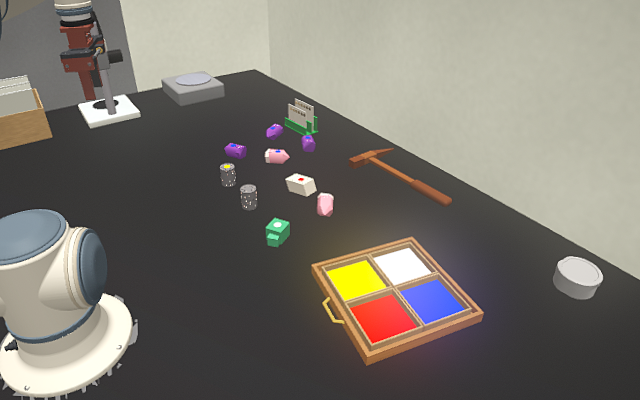

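Top view: the candidates are quartz_dot, pink with a blue sticker, at (218,181), versus purple look-alikes at (161,152), (212,134) and (174,216) and the plain pink quartz at (335,198). core_dot has the yellow sticker at (225,253), versus the plain core at (280,256). Calcite is at (287,195) and fluorite at (344,260). Trays: white (442,199), blue (487,209), yellow (435,242), red (481,252). I choose the pink and grey stickered ones and check them in a crop.

Run:
```python
from h import *
p,d=load('top')
cv2.imwrite('pics/crop1.png',cv2.resize(p[140:280,195:365,::-1],None,fx=4.4,fy=4.2,interpolation=cv2.INTER_CUBIC))
v,u=np.mgrid[:400,:640]; uv=np.c_[u.ravel(),v.ravel()]
o,r=ray('top',uv); P=(o+r*d.ravel()[:,None]).reshape(400,640,3); np.save('pics/P.npy',P)
m=((P[:,:,2]>.014)&(d>0)).astype(np.uint8)
n,l,s,c=cv2.connectedComponentsWithStats(m)
for i in range(1,n):
    if s[i,4]<60 or s[i,4]>3000: continue
    q=P[l==i]; z=np.percentile(q[:,2],80); t=q[q[:,2]>z-.006]
    print(i,np.round(c[i]),s[i,4],'top z',z.round(4),'ctr',t.mean(0).round(4),'rect',[np.round(x,4) for x in cv2.minAreaRect((t[:,:2]*1000).astype(np.float32))])
b=P[300:350,250:400,2];print('bench z',np.median(b),b.std())
for n_,uv in dict(white=(442,199),blue=(487,209),yellow=(435,242),red=(481,252)).items(): print(n_,P[uv[1]-4:uv[1]+5,uv[0]-4:uv[0]+5].mean((0,1)).round(4))
hsv=cv2.cvtColor(p,cv2.COLOR_RGB2HSV)
for nm,(uu,vv),z in(('q',(218,181),.032),('core',(225,253),.05),('cal',(287,195),.032),('flu',(344,260),.034)): print(nm,onplane('top',[(uu,vv)],z).round(4),hsv[vv,uu])
```

```text
1 [619.  55.] 2659 top z 0.0966 ctr [ 0.9152 -0.5912  0.1023] rect [array([ 916.7717, -597.2811]), array([47.7001, 87.7861]), np.float64(89.2607)]
6 [327.  99.] 1403 top z 0.0226 ctr [0.8298 0.0883 0.0206] rect [array([809.8594,  68.204 ]), array([299.6013, 136.2778]), np.float64(80.2986)]
7 [535.  97.] 1060 top z 0.0397 ctr [ 0.8393 -0.4172  0.0386] rect [array([ 840.3793, -418.2564]), array([80.738 , 82.3065]), np.float64(87.6704)]
9 [161. 108.] 1281 top z 0.0727 ctr [0.7904 0.4861 0.0785] rect [array([787.3613, 486.6534]), array([26.6234, 99.2624]), np.float64(5.1687)]
12 [213. 134.] 362 top z 0.0325 ctr [0.7313 0.3605 0.031 ] rect [array([731.8893, 361.6911]), array([55.0384, 34.3468]), np.float64(67.4654)]
13 [161. 152.] 422 top z 0.0323 ctr [0.6864 0.4857 0.0309] rect [array([686.1758, 485.5174]), array([59.3061, 34.6111]), np.float64(32.551)]
15 [219. 183.] 400 top z 0.0326 ctr [0.61   0.3424 0.0311] rect [array([611.9357, 342.005 ]), array([33.1906, 56.1285]), np.float64(48.0354)]
16 [287. 195.] 404 top z 0.033 ctr [0.5843 0.1797 0.0318] rect [array([584.9216, 179.5791]), arr
[... 680 characters left out ...]
y([439.9797,  43.6026]), array([39.8864, 37.8109]), np.float64(28.3008)]
43 [  8. 383.] 381 top z 0.3176 ctr [0.2355 0.5349 0.3178] rect [array([234.7106, 533.4064]), array([38.6589,  8.6778]), np.float64(72.9658)]
44 [ 63. 396.] 75 top z 0.2458 ctr [0.2087 0.5093 0.2472] rect [array([208.8022, 509.5193]), array([8.2155, 2.7598]), np.float64(66.3314)]
bench z 3.445179999134185e-05 0.04483572355776373
white [ 0.5875 -0.1906  0.0104]
blue [ 0.5625 -0.2861  0.0317]
yellow [ 0.4851 -0.1711  0.01  ]
red [ 0.4645 -0.2768  0.0098]
q [[0.6149 0.3404 0.032 ]] [111 205 255]
core [[0.4475 0.3086 0.05  ]] [ 30 154 255]
cal [[0.5851 0.177  0.032 ]] [  0 186 253]
flu [[0.4383 0.0424 0.034 ]] [  0   0 255]
```

View pics/crop1.png

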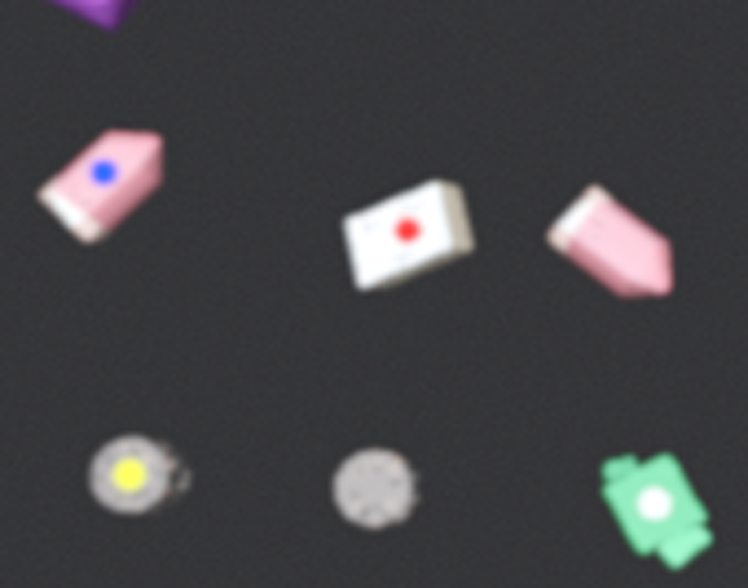

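The crop confirms the choice: pink quartz with blue dot at top left, core with yellow dot, calcite with red dot, green fluorite with white dot. The plain pink crystal and plain core are distinct. Next I measure trays, stickers and yaws.

Run:
```python
from h import *
p,d=load('top'); hsv=cv2.cvtColor(p,cv2.COLOR_RGB2HSV).astype(int); H,S,V=hsv.transpose(2,0,1)
M=dict(blue=(abs(H-115)<10)&(S>120)&(V>80),yellow=(abs(H-30)<8)&(S>100)&(V>100),red=((H<6)|(H>174))&(S>150)&(V>100),white=(S<30)&(V>200))
def comp(m,box):
    k=np.zeros((400,640),np.uint8); x0,y0,x1,y1=box; k[y0:y1,x0:x1]=m[y0:y1,x0:x1]
    n,l,s,c=cv2.connectedComponentsWithStats(k,connectivity=4); i=1+s[1:,4].argmax(); return (l==i).astype(np.uint8),c[i],s[i,4]
for k,m in M.items():
    a,c,n=comp(m,(395,160,525,295)); ct=max(cv2.findContours(a,0,1)[0],key=len).reshape(-1,2)
    print('tray',k,n,onplane('top',[c],.010).round(4)[0],[np.round(x,2) for x in cv2.minAreaRect((onplane('top',ct,.010)[:,:2]*1000).astype(np.float32))])
for nm,(u,v),z in(('blue',(218,181),.032),('yellow',(225,253),.05),('red',(287,195),.032),('white',(344,260),.034)):
    m=M[nm] if nm!='red' else (S>80)&((H<10)|(H>170))&(V>150)
    a,c,n=comp(m,(u-8,v-8,u+9,v+9)); print(nm,n,c.round(1),onplane('top',[c],z).round(4)[0])
P=np.load('pics/P.npy')
for nm,(u,v),z in(('q',(219,183),.032),('cal',(287,195),.032),('flu',(344,260),.034)):
    s=np.s_[v-20:v+21,u-20:u+21]; q=P[s].reshape(-1,3)[((V[s]>110)).ravel()&(P[s][:,:,2]>z-.01).ravel()][:,:2]
    e,w=np.linalg.eigh(np.cov(q.T)); print(nm,len(q),q.mean(0).round(4),'axis',np.degrees(np.arctan2(w[1,1],w[0,1])).round(1),np.sqrt(e*12).round(4))
```

```text
tray blue 1435 [ 0.5648 -0.2938  0.01  ] [array([ 565.31, -293.66]), array([89.25, 90.44]), np.float64(77.8)]
tray yellow 1767 [ 0.4852 -0.1701  0.01  ] [array([ 485.92, -170.03]), array([97.19, 98.79]), np.float64(77.63)]
tray red 1561 [ 0.4639 -0.2718  0.01  ] [array([ 464.31, -271.69]), array([89.87, 92.48]), np.float64(77.8)]
tray white 1535 [ 0.5854 -0.191   0.01  ] [array([ 585.9 , -190.94]), array([93.45, 93.97]), np.float64(77.66)]
blue 14 [218.3 180.5] [0.6161 0.3398 0.032 ]
yellow 32 [224.  252.7] [0.4482 0.3108 0.05  ]
red 20 [287.2 194.2] [0.5869 0.1764 0.032 ]
white 37 [343.2 259.4] [0.4396 0.0443 0.034 ]
q 359 [0.6107 0.3408] axis 139.3 [0.0341 0.0573]
cal 376 [0.5836 0.1784] axis 174.1 [0.0543 0.0592]
flu 303 [0.4395 0.0445] axis 91.0 [0.0394 0.0425]
```

```bash
cat > go.py <<'E'
import sys; from h import *
x,y,z,yaw=map(float,sys.argv[1:5]); s=read_state(); p=s['eef_pos']; w=s['tcp_rot'][2]
d=np.array([x,y,z])-p; a=np.radians(yaw); dy=(yaw-w+180)%360-180
t=[d[0]*np.cos(a)+d[1]*np.sin(a), d[0]*np.sin(a)-d[1]*np.cos(a), -d[2]]
print('pos',p.round(4),'rot',s['tcp_rot'].round(1),'turn rz',round(-dy,1),'then tool shift cm',np.round(np.array(t)*100,2),'F',np.round(s['contact_force'],1),'gap',round(s['finger_gap'],3),'j',s['joints'].round(0),'t',s['t'])
E
python3 go.py .4483 .3102 .12 167.7
```

```text
pos [0.2173 0.559  0.2466] rot [-179.9   -0.   158.8] turn rz -8.9 then tool shift cm [-27.87 -19.39  12.66] F [ 1.  -0.5 -0.1] gap 1.003 j [ 66.   5.  71.  -0. 104.  -3.] t 0.1
```

Request:
drive_tool --pt "0 0 0 0 0 -4.5 1" --pt "0 0 0 0 0 -4.4 1" --pt "-1.4 -1 0.6 0 0 0 1" --pt "-2.4 -1.7 1.1 0 0 0 1" --pt "-2.4 -1.7 1.1 0 0 0 1" --pt "-2.4 -1.7 1.1 0 0 0 1" --pt "-2.4 -1.7 1.1 0 0 0 1" --pt "-2.4 -1.7 1.1 0 0 0 1" --pt "-2.4 -1.7 1.1 0 0 0 1" --pt "-2.4 -1.7 1.1 0 0 0 1" --pt "-2.4 -1.7 1.1 0 0 0 1" --pt "-2.4 -1.7 1.1 0 0 0 1" --pt "-2.4 -1.7 1.1 0 0 0 1" --pt "-2.47 -1.39 1.1 0 0 0 1" --pt "0 0 0 0 0 0 1" --pt "0 0 0 0 0 0 1" --force 20

```text
t: 1.7
eef_pos: [0.448, 0.3099, 0.12]
tcp_rot: [-180.0, -0.1, 167.6]
contact_force: [-0.3, -0.5, 0.3]
finger_gap: 1.003
finger_force: 0.0
```

```bash
python3 go.py .4483 .3102 .030 167.7
```

```text
pos [0.448  0.3099 0.12  ] rot [-1.800e+02 -1.000e-01  1.676e+02] turn rz -0.1 then tool shift cm [-0.02  0.04  9.  ] F [-0.3 -0.5  0.3] gap 1.003 j [ 31.  -2.  91.   0.  91. -46.] t 1.7
```

Request:
drive_tool --pt "0 0.04 2 0 0 0 1" --pt "0 0 2.5 0 0 0 1" --pt "0 0 2.5 0 0 0 1" --pt "0 0 1.5 0 0 0 1" --pt "0 0 0.5 0 0 0 1" --pt "0 0 0 0 0 0 0" --pt "0 0 0 0 0 0 0" --pt "0 0 0 0 0 0 0" --pt "0 0 0 0 0 0 0" --pt "0 0 0 0 0 0 0" --pt "0 0 0 0 0 0 0" --pt "0 0 0 0 0 0 0" --pt "0 0 0 0 0 0 0" --force 20

```text
t: 3.0
eef_pos: [0.4484, 0.3106, 0.0308]
tcp_rot: [180.0, 0.0, 167.7]
contact_force: [-0.2, 0.0, 0.9]
finger_gap: 0.428
finger_force: 20.0
```

Request:
drive_tool --pt "0 0 -0.5 0 0 0 0" --pt "0 0 -1.5 0 0 0 0" --pt "0 0 -2.5 0 0 0 0" --pt "0 0 -2.5 0 0 0 0" --pt "0 0 -2 0 0 0 0" --pt "0 0 0 0 0 0 0" --pt "0 0 0 0 0 0 0"

```text
t: 3.7
eef_pos: [0.4485, 0.3107, 0.1211]
tcp_rot: [180.0, 0.0, 167.7]
contact_force: [0.4, -0.4, -1.3]
finger_gap: 0.431
finger_force: 20.0
```

```bash
python3 go.py .4858 -.1705 .060 167.7
```

```text
pos [0.4485 0.3107 0.1211] rot [180.    0.  167.7] turn rz -0.0 then tool shift cm [-13.9  -46.22   6.11] F [ 0.4 -0.4 -1.3] gap 0.431 j [ 31.  -3.  91.   0.  91. -47.] t 3.7
```

Request:
drive_tool --pt "-0.4 -1.35 0 0 0 0 0" --pt "-0.82 -2.72 0 0 0 0 0" --pt "-0.82 -2.72 0 0 0 0 0" --pt "-0.82 -2.72 0 0 0 0 0" --pt "-0.82 -2.72 0 0 0 0 0" --pt "-0.82 -2.72 0 0 0 0 0" --pt "-0.82 -2.72 0 0 0 0 0" --pt "-0.82 -2.72 0 0 0 0 0" --pt "-0.82 -2.72 0 0 0 0 0" --pt "-0.82 -2.72 0 0 0 0 0" --pt "-0.82 -2.72 0 0 0 0 0" --pt "-0.82 -2.72 0 0 0 0 0" --pt "-0.82 -2.72 0 0 0 0 0" --pt "-0.82 -2.72 0 0 0 0 0" --pt "-0.82 -2.72 0 0 0 0 0" --pt "-0.82 -2.72 0 0 0 0 0" --pt "-0.82 -2.72 0 0 0 0 0" --pt "-0.38 -1.35 0 0 0 0 0" --pt "0 0 0 0 0 0 0" --pt "0 0 0 0 0 0 0"

```text
t: 5.7
eef_pos: [0.4847, -0.1701, 0.1199]
tcp_rot: [179.9, -0.1, 167.6]
contact_force: [0.1, 0.4, -1.8]
finger_gap: 0.431
finger_force: 20.0
```

```bash
python3 go.py .4858 -.1705 .042 167.7
```

```text
pos [ 0.4847 -0.1701  0.1199] rot [ 1.799e+02 -1.000e-01  1.676e+02] turn rz -0.1 then tool shift cm [-0.11 -0.02  7.79] F [ 0.1  0.4 -1.8] gap 0.431 j [ -23.   -7.   96.    0.   92. -101.] t 5.7
```

Touchdown is expected at TCP z of about 0.0405; I approach in small steps.

Request:
drive_tool --pt "-0.1 0 1.5 0 0 0 0" --pt "0 0 2 0 0 0 0" --pt "0 0 2 0 0 0 0" --pt "0 0 1.4 0 0 0 0" --pt "0 0 0.5 0 0 0 0" --pt "0 0 0.25 0 0 0 0" --pt "0 0 0.1 0 0 0 0" --pt "0 0 0.1 0 0 0 0" --pt "0 0 0 0 0 0 0" --pt "0 0 0 0 0 0 0"

```text
t: 6.7
eef_pos: [0.4865, -0.171, 0.0427]
tcp_rot: [-180.0, 0.1, 167.7]
contact_force: [0.5, 0.4, -1.6]
finger_gap: 0.429
finger_force: 20.0
```

Request:
drive_tool --pt "0 0 0.05 0 0 0 0" --pt "0 0 0.05 0 0 0 0" --pt "0 0 0.05 0 0 0 0" --pt "0 0 0 0 0 0 0" --pt "0 0 0 0 0 0 0"

```text
t: 7.2
eef_pos: [0.4863, -0.1709, 0.0408]
tcp_rot: [-180.0, 0.0, 167.7]
contact_force: [-1.5, 0.2, 0.1]
finger_gap: 0.429
finger_force: 20.0
```

Request:
drive_tool --pt "0 0 0.05 0 0 0 0" --pt "0 0 0 0 0 0 0" --pt "0 0 0 0 0 0 0.45" --pt "0 0 0 0 0 0 0.5" --pt "0 0 0 0 0 0 0.6" --pt "0 0 0 0 0 0 0.6" --pt "0 0 -0.5 0 0 0 0.6" --pt "0 0 -1.5 0 0 0 0.6" --pt "0 0 -2.5 0 0 0 0.6" --pt "0 0 -2.5 0 0 0 0.6" --pt "0 0 -1.5 0 0 0 0.6" --pt "0 0 0 0 0 0 0.6" --pt "0 0 0 0 0 0 0.8"

```text
t: 8.5
eef_pos: [0.4863, -0.1708, 0.1251]
tcp_rot: [-180.0, 0.0, 167.7]
contact_force: [0.2, -0.3, -1.0]
finger_gap: 0.656
finger_force: 0.0
```

```bash
python3 go.py .613 .341 .12 138.7; python3 go.py .4858 -.1705 .042 167.7
```

```text
pos [ 0.4863 -0.1708  0.1251] rot [-180.     0.   167.7] turn rz 29.0 then tool shift cm [24.26 46.82  0.51] F [ 0.2 -0.3 -1. ] gap 0.656 j [ -23.   -7.   95.   -0.   92. -101.] t 8.5
pos [ 0.4863 -0.1708  0.1251] rot [-180.     0.   167.7] turn rz -0.0 then tool shift cm [0.05 0.02 8.31] F [ 0.2 -0.3 -1. ] gap 0.656 j [ -23.   -7.   95.   -0.   92. -101.] t 8.5
```

Request:
drive_tool --pt "0 0 0 0 0 7.25 1" --pt "0 0 0 0 0 7.25 1" --pt "0 0 0 0 0 7.25 1" --pt "0 0 0 0 0 7.25 1" --pt "0.8 1.56 0 0 0 0 1" --pt "1.62 3.12 0 0 0 0 1" --pt "1.62 3.12 0 0 0 0 1" --pt "1.62 3.12 0 0 0 0 1" --pt "1.62 3.12 0 0 0 0 1" --pt "1.62 3.12 0 0 0 0 1" --pt "1.62 3.12 0 0 0 0 1" --pt "1.62 3.12 0 0 0 0 1" --pt "1.62 3.12 0 0 0 0 1" --pt "1.62 3.12 0 0 0 0 1" --pt "1.62 3.12 0 0 0 0 1" --pt "1.62 3.12 0 0 0 0 1" --pt "1.62 3.12 0 0 0 0 1" --pt "1.62 3.12 0 0 0 0 1" --pt "1.62 3.12 0 0 0 0 1" --pt "0.8 1.56 0 0 0 0 1"

```text
t: 10.5
eef_pos: [0.6122, 0.3434, 0.1221]
tcp_rot: [-179.8, -0.1, 138.8]
contact_force: [0.6, -0.5, 0.2]
finger_gap: 1.003
finger_force: 0.0
```

Request:
drive_tool --pt "0 0 0 0 0 0 1" --pt "0 0 0 0 0 0 1"

```text
t: 10.7
eef_pos: [0.6125, 0.3404, 0.123]
tcp_rot: [-179.8, -0.0, 138.7]
contact_force: [0.2, -0.1, 0.2]
finger_gap: 1.003
finger_force: 0.0
```

```bash
python3 go.py .613 .341 .0285 138.7
python3 - <<'E'
from h import *
p,d=shot('side'); cv2.imwrite('pics/side1.png',cv2.resize(p[110:330,180:500,::-1],None,fx=2.4,fy=2.4,interpolation=cv2.INTER_CUBIC))
E
```

```text
pos [0.6125 0.3404 0.123 ] rot [-179.8   -0.   138.7] turn rz -0.0 then tool shift cm [0.   0.08 9.45] F [ 0.2 -0.1  0.2] gap 1.003 j [ 26.  22.  64.  -0.  94. -22.] t 10.7
```

View pics/side1.png

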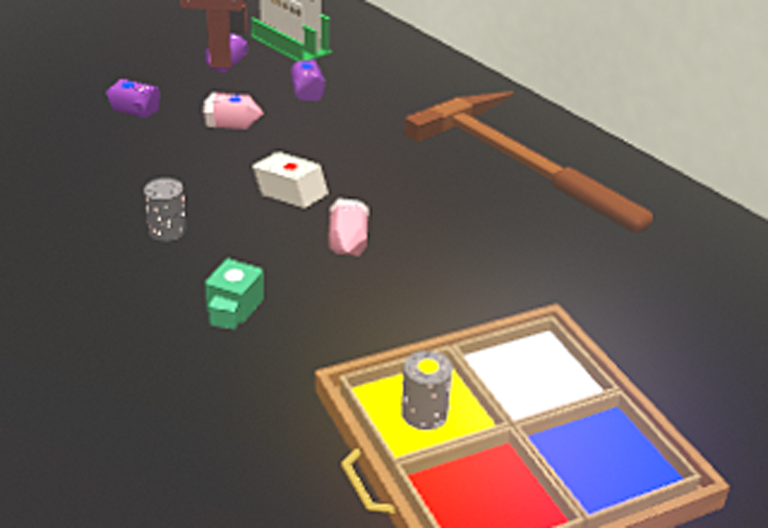

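The core stands upright in the yellow tray, sticker up (crop (427,390)). The rest is unmoved, and quartz_dot is at crop (232,110). I'll grasp it now.

Request:
drive_tool --pt "0 0.06 2 0 0 0 1" --pt "0 0 2.5 0 0 0 1" --pt "0 0 2.5 0 0 0 1" --pt "0 0 1.5 0 0 0 1" --pt "0 0 0.7 0 0 0 1" --pt "0 0 0.3 0 0 0 1" --pt "0 0 0 0 0 0 1" --pt "0 0 0 0 0 0 0" --pt "0 0 0 0 0 0 0" --pt "0 0 0 0 0 0 0" --pt "0 0 0 0 0 0 0" --pt "0 0 0 0 0 0 0" --pt "0 0 0 0 0 0 0" --pt "0 0 0 0 0 0 0" --pt "0 0 0 0 0 0 0" --force 20

```text
t: 12.25
eef_pos: [0.6135, 0.3414, 0.0301]
tcp_rot: [180.0, -0.0, 138.7]
contact_force: [1.1, -0.1, -0.5]
finger_gap: 0.408
finger_force: 19.9
```

Request:
drive_tool --pt "0 0 -0.5 0 0 0 0" --pt "0 0 -1.5 0 0 0 0" --pt "0 0 -2.5 0 0 0 0" --pt "0 0 -2.5 0 0 0 0" --pt "0 0 -2 0 0 0 0" --pt "0 0 0 0 0 -7.25 0" --pt "0 0 0 0 0 -7.25 0" --pt "0 0 0 0 0 -7.25 0" --pt "0 0 0 0 0 -7.25 0" --pt "0 0 0 0 0 0 0" --pt "0 0 0 0 0 0 0"

```text
t: 13.35
eef_pos: [0.6137, 0.3414, 0.121]
tcp_rot: [180.0, 0.0, 167.5]
contact_force: [0.2, -0.3, -1.8]
finger_gap: 0.411
finger_force: 19.9
```

```bash
python3 go.py .564 -.293 .12 167.7
python3 - <<'E'
from h import *
p,d=shot('side'); cv2.imwrite('pics/side2.png',cv2.resize(p[60:260,180:480,::-1],None,fx=2.6,fy=2.6,interpolation=cv2.INTER_CUBIC))
E
```

```text
pos [0.6137 0.3414 0.121 ] rot [180.    0.  167.5] turn rz -0.2 then tool shift cm [ -8.66 -63.05   0.1 ] F [ 0.2 -0.3 -1.8] gap 0.411 j [ 26.  22.  64.   0.  94. -51.] t 13.35
```

View pics/side2.png

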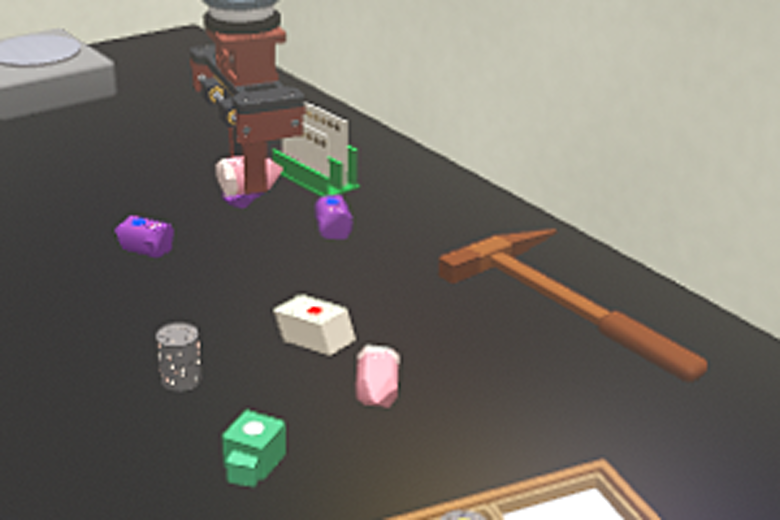

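The quartz hangs level in the fingers (crop (250,177)). Next I carry it to the blue tray.

Request:
drive_tool --pt "-0.24 -1.75 0 0 0 -0.2 0" --pt "-0.48 -3.5 0 0 0 0 0" --pt "-0.48 -3.5 0 0 0 0 0" --pt "-0.48 -3.5 0 0 0 0 0" --pt "-0.48 -3.5 0 0 0 0 0" --pt "-0.48 -3.5 0 0 0 0 0" --pt "-0.48 -3.5 0 0 0 0 0" --pt "-0.48 -3.5 0 0 0 0 0" --pt "-0.48 -3.5 0 0 0 0 0" --pt "-0.48 -3.5 0 0 0 0 0" --pt "-0.48 -3.5 0 0 0 0 0" --pt "-0.48 -3.5 0 0 0 0 0" --pt "-0.48 -3.5 0 0 0 0 0" --pt "-0.48 -3.5 0 0 0 0 0" --pt "-0.48 -3.5 0 0 0 0 0" --pt "-0.48 -3.5 0 0 0 0 0" --pt "-0.48 -3.5 0 0 0 0 0" --pt "-0.48 -3.5 0 0 0 0 0" --pt "-0.24 -1.75 0 0 0 0 0" --pt "0 0 0 0 0 0 0"

```text
t: 15.4
eef_pos: [0.5649, -0.2946, 0.1201]
tcp_rot: [-180.0, -0.0, 167.6]
contact_force: [-0.5, 0.6, -0.9]
finger_gap: 0.408
finger_force: 19.9
```

Request:
drive_tool --pt "0 0 0 0 0 0 0" --pt "0 0 0 0 0 0 0"

```text
t: 15.6
eef_pos: [0.5658, -0.2912, 0.1202]
tcp_rot: [180.0, -0.0, 167.9]
contact_force: [0.2, -0.3, -1.7]
finger_gap: 0.406
finger_force: 19.9
```

```bash
python3 go.py .564 -.293 .042 167.7
```

```text
pos [ 0.5658 -0.2912  0.1202] rot [180.   -0.  167.9] turn rz 0.2 then tool shift cm [ 0.14 -0.21  7.82] F [ 0.2 -0.3 -1.7] gap 0.406 j [ -30.   11.   77.    0.   92. -108.] t 15.6
```

Request:
drive_tool --pt "0.1 -0.2 1.5 0 0 0 0" --pt "0 0 2 0 0 0 0" --pt "0 0 2 0 0 0 0" --pt "0 0 1.4 0 0 0 0" --pt "0 0 0.5 0 0 0 0" --pt "0 0 0.25 0 0 0 0" --pt "0 0 0.1 0 0 0 0" --pt "0 0 0.1 0 0 0 0" --pt "0 0 0.05 0 0 0 0" --pt "0 0 0 0 0 0 0" --pt "0 0 0 0 0 0 0"

```text
t: 16.7
eef_pos: [0.5641, -0.2946, 0.0415]
tcp_rot: [-180.0, 0.0, 167.8]
contact_force: [-0.1, 0.2, -1.0]
finger_gap: 0.408
finger_force: 19.9
```

Request:
drive_tool --pt "0 0 0.05 0 0 0 0" --pt "0 0 0.05 0 0 0 0" --pt "0 0 0 0 0 0 0" --pt "0 0 0 0 0 0 0"

```text
t: 17.1
eef_pos: [0.564, -0.2944, 0.0401]
tcp_rot: [180.0, -0.0, 167.9]
contact_force: [-0.5, -0.8, -1.8]
finger_gap: 0.407
finger_force: 19.9
```

Request:
drive_tool --pt "0 0 0.05 0 0 0 0" --pt "0 0 0.05 0 0 0 0" --pt "0 0 0 0 0 0 0" --pt "0 0 0 0 0 0 0"

```text
t: 17.5
eef_pos: [0.564, -0.2945, 0.0401]
tcp_rot: [-180.0, 0.0, 167.9]
contact_force: [-3.7, 2.4, 5.4]
finger_gap: 0.408
finger_force: 19.9
```

Contact felt (+5 N). Release, then on to the calcite.

Request:
drive_tool --pt "0 0 -0.05 0 0 0 0" --pt "0 0 0 0 0 0 0" --pt "0 0 0 0 0 0 0.43" --pt "0 0 0 0 0 0 0.48" --pt "0 0 0 0 0 0 0.58" --pt "0 0 0 0 0 0 0.58" --pt "0 0 -0.5 0 0 0 0.58" --pt "0 0 -1.5 0 0 0 0.58" --pt "0 0 -2.5 0 0 0 0.58" --pt "0 0 -2.5 0 0 0 0.58" --pt "0 0 -1.5 0 0 0 0.58" --pt "0 0 0 0 0 0 0.8"

```text
t: 18.7
eef_pos: [0.5654, -0.2952, 0.129]
tcp_rot: [-179.9, 0.4, 167.9]
contact_force: [-0.7, 0.3, 0.2]
finger_gap: 0.638
finger_force: 0.0
```

```bash
python3 go.py .587 .1742 .12 115.1
```

```text
pos [ 0.5654 -0.2952  0.129 ] rot [-179.9    0.4  167.9] turn rz 52.8 then tool shift cm [41.59 21.87  0.9 ] F [-0.7  0.3  0.2] gap 0.638 j [ -31.   11.   76.   -0.   92. -108.] t 18.7
```

Request:
drive_tool --pt "0 0 0 0 0 7.5 1" --pt "0 0 0 0 0 7.5 1" --pt "0 0 0 0 0 7.5 1" --pt "0 0 0 0 0 7.5 1" --pt "0 0 0 0 0 7.5 1" --pt "0 0 0 0 0 7.5 1" --pt "0 0 0 0 0 7.8 1" --pt "1.5 0.78 0 0 0 0 1" --pt "2.97 1.56 0 0 0 0 1" --pt "2.97 1.56 0 0 0 0 1" --pt "2.97 1.56 0 0 0 0 1" --pt "2.97 1.56 0 0 0 0 1" --pt "2.97 1.56 0 0 0 0 1" --pt "2.97 1.56 0 0 0 0 1" --pt "2.97 1.56 0 0 0 0 1" --pt "2.97 1.56 0 0 0 0 1" --pt "2.97 1.56 0 0 0 0 1" --pt "2.97 1.56 0 0 0 0 1" --pt "2.97 1.56 0 0 0 0 1" --pt "2.97 1.56 0 0 0 0 1"

```text
t: 20.7
eef_pos: [0.5823, 0.127, 0.1239]
tcp_rot: [-179.9, -0.0, 115.3]
contact_force: [-0.0, -0.4, -0.5]
finger_gap: 0.997
finger_force: 0.0
```

Request:
drive_tool --pt "2.97 1.56 0 0 0 0 1" --pt "1.5 0.78 0 0 0 0 1" --pt "0 0 0 0 0 0 1" --pt "0 0 0 0 0 0 1" --pt "0 0 0 0 0 0 1"

```text
t: 21.2
eef_pos: [0.5856, 0.1736, 0.1245]
tcp_rot: [-180.0, 0.0, 115.0]
contact_force: [0.8, 0.4, 0.1]
finger_gap: 0.998
finger_force: 0.0
```

```bash
python3 go.py .587 .1742 .028 115.1
```

```text
pos [0.5856 0.1736 0.1245] rot [-180.    0.  115.] turn rz -0.1 then tool shift cm [-0.01  0.15  9.65] F [0.8 0.4 0.1] gap 0.998 j [ 13.   7.  81.  -0.  92. -12.] t 21.2
```

Request:
drive_tool --pt "0 0.1 2 0 0 0 1" --pt "0 0 2.5 0 0 0 1" --pt "0 0 2.5 0 0 0 1" --pt "0 0 1.5 0 0 0 1" --pt "0 0 0.7 0 0 0 1" --pt "0 0 0.4 0 0 0 1" --pt "0 0 0 0 0 0 1" --pt "0 0 0 0 0 0 0" --pt "0 0 0 0 0 0 0" --pt "0 0 0 0 0 0 0" --pt "0 0 0 0 0 0 0" --pt "0 0 0 0 0 0 0" --pt "0 0 0 0 0 0 0" --pt "0 0 0 0 0 0 0" --pt "0 0 0 0 0 0 0" --force 20

```text
t: 22.7
eef_pos: [0.5866, 0.1754, 0.0286]
tcp_rot: [180.0, -0.0, 115.1]
contact_force: [-0.4, -0.1, -0.6]
finger_gap: 0.405
finger_force: 19.9
```

Request:
drive_tool --pt "0 0 -0.5 0 0 0 0" --pt "0 0 -1.5 0 0 0 0" --pt "0 0 -2.5 0 0 0 0" --pt "0 0 -2.5 0 0 0 0" --pt "0 0 -2 0 0 0 0" --pt "0 0 0 0 0 -7.5 0" --pt "0 0 0 0 0 -7.5 0" --pt "0 0 0 0 0 -7.5 0" --pt "0 0 0 0 0 -7.5 0" --pt "0 0 0 0 0 -7.5 0" --pt "0 0 0 0 0 -7.5 0" --pt "0 0 0 0 0 -7.6 0" --pt "0 0 0 0 0 0 0" --pt "0 0 0 0 0 0 0"

```text
t: 24.1
eef_pos: [0.5867, 0.1754, 0.1195]
tcp_rot: [180.0, 0.0, 167.5]
contact_force: [0.3, -0.3, -1.2]
finger_gap: 0.411
finger_force: 19.9
```

```bash
python3 go.py .4643 -.271 .12 167.7
python3 - <<'E'
from h import *
p,d=shot('side'); cv2.imwrite('pics/side3.png',cv2.resize(p[100:370,200:500,::-1],None,fx=2.2,fy=2.2,interpolation=cv2.INTER_CUBIC))
E
```

```text
pos [0.5867 0.1754 0.1195] rot [180.    0.  167.5] turn rz -0.2 then tool shift cm [  2.44 -46.23  -0.05] F [ 0.3 -0.3 -1.2] gap 0.411 j [ 13.   8.  81.  -0.  91. -64.] t 24.1
```

View pics/side3.png

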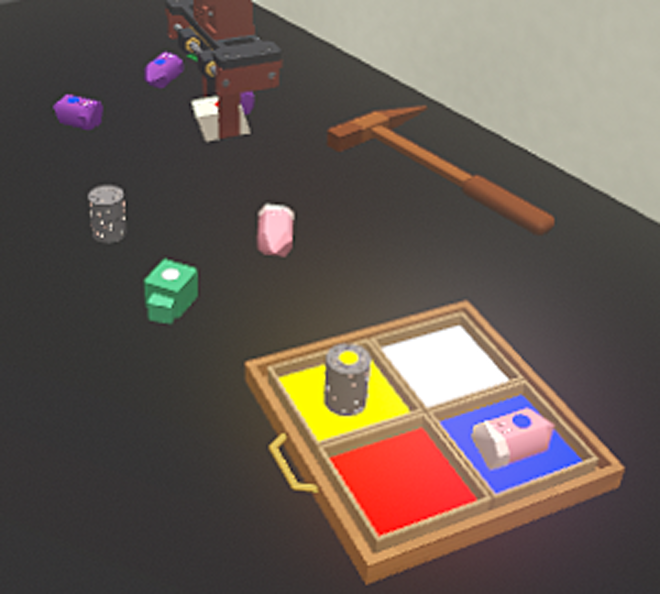

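The quartz lies in the blue tray, sticker up (crop (513,438)). The calcite is held level (crop (222,118)). I carry it to red.

Request:
drive_tool --pt "0.08 -1.36 0 0 0 -0.2 0" --pt "0.14 -2.72 0 0 0 0 0" --pt "0.14 -2.72 0 0 0 0 0" --pt "0.14 -2.72 0 0 0 0 0" --pt "0.14 -2.72 0 0 0 0 0" --pt "0.14 -2.72 0 0 0 0 0" --pt "0.14 -2.72 0 0 0 0 0" --pt "0.14 -2.72 0 0 0 0 0" --pt "0.14 -2.72 0 0 0 0 0" --pt "0.14 -2.72 0 0 0 0 0" --pt "0.14 -2.72 0 0 0 0 0" --pt "0.14 -2.72 0 0 0 0 0" --pt "0.14 -2.72 0 0 0 0 0" --pt "0.14 -2.72 0 0 0 0 0" --pt "0.14 -2.72 0 0 0 0 0" --pt "0.14 -2.72 0 0 0 0 0" --pt "0.14 -2.72 0 0 0 0 0" --pt "0.1 -1.36 0 0 0 0 0" --pt "0 0 0 0 0 0 0" --pt "0 0 0 0 0 0 0"

```text
t: 26.15
eef_pos: [0.4654, -0.2711, 0.1186]
tcp_rot: [180.0, -0.0, 167.8]
contact_force: [-0.0, -0.3, -1.1]
finger_gap: 0.411
finger_force: 19.9
```

```bash
python3 go.py .4643 -.271 .041 167.7
```

```text
pos [ 0.4654 -0.2711  0.1186] rot [180.   -0.  167.8] turn rz 0.1 then tool shift cm [ 0.11 -0.01  7.76] F [-0.  -0.3 -1.1] gap 0.411 j [ -34.   -3.   92.    0.   91. -112.] t 26.15
```

Touchdown is expected at TCP z of about 0.0386.

Request:
drive_tool --pt "0 0 1.5 0 0 0 0" --pt "0 0 2 0 0 0 0" --pt "0 0 2 0 0 0 0" --pt "0 0 1.4 0 0 0 0" --pt "0 0 0.5 0 0 0 0" --pt "0 0 0.25 0 0 0 0" --pt "0 0 0.1 0 0 0 0" --pt "0 0 0.1 0 0 0 0" --pt "0 0 0.05 0 0 0 0" --pt "0 0 0 0 0 0 0" --pt "0 0 0 0 0 0 0"

```text
t: 27.25
eef_pos: [0.4657, -0.2717, 0.04]
tcp_rot: [-180.0, 0.0, 167.8]
contact_force: [-0.5, -0.1, -1.8]
finger_gap: 0.408
finger_force: 19.9
```

Request:
drive_tool --pt "0 0 0.05 0 0 0 0" --pt "0 0 0.05 0 0 0 0" --pt "0 0 0.05 0 0 0 0" --pt "0 0 0 0 0 0 0" --pt "0 0 0 0 0 0 0"

```text
t: 27.75
eef_pos: [0.4656, -0.2716, 0.0386]
tcp_rot: [-180.0, 0.0, 167.9]
contact_force: [-1.4, 1.9, 2.4]
finger_gap: 0.409
finger_force: 19.9
```

Request:
drive_tool --pt "0 0 0 0 0 0 0" --pt "0 0 0 0 0 0 0.43" --pt "0 0 0 0 0 0 0.48" --pt "0 0 0 0 0 0 0.58" --pt "0 0 0 0 0 0 0.58" --pt "0 0 -0.5 0 0 0 0.58" --pt "0 0 -1.5 0 0 0 0.58" --pt "0 0 -2.5 0 0 0 0.58" --pt "0 0 -2.5 0 0 0 0.58" --pt "0 0 -1.5 0 0 0 0.58" --pt "0 0 0 0 0 0 0.8" --pt "0 0 0 0 0 0 0.8"

```text
t: 28.95
eef_pos: [0.4655, -0.2716, 0.1231]
tcp_rot: [-180.0, 0.0, 167.9]
contact_force: [-0.7, -0.2, -0.5]
finger_gap: 0.723
finger_force: 0.0
```

```bash
python3 go.py .4397 .0443 .12 208.3
```

```text
pos [ 0.4655 -0.2716  0.1231] rot [-180.     0.   167.9] turn rz -40.4 then tool shift cm [-12.7   29.04   0.31] F [-0.7 -0.2 -0.5] gap 0.723 j [ -34.   -4.   92.   -0.   92. -112.] t 28.95
```

Request:
drive_tool --pt "0.38 1.26 0 0 0 0 1" --pt "0.76 2.53 0 0 0 0 1" --pt "0.76 2.53 0 0 0 0 1" --pt "0.76 2.53 0 0 0 0 1" --pt "0.76 2.53 0 0 0 0 1" --pt "0.76 2.53 0 0 0 0 1" --pt "0.76 2.53 0 0 0 0 1" --pt "0.76 2.53 0 0 0 0 1" --pt "0.76 2.53 0 0 0 0 1" --pt "0.76 2.53 0 0 0 0 1" --pt "0.76 2.53 0 0 0 0 1" --pt "0.76 2.53 0 0 0 0 1" --pt "0.4 1.26 0 0 0 0 1" --pt "0 0 0 0 0 -8 1" --pt "0 0 0 0 0 -8 1" --pt "0 0 0 0 0 -8 1" --pt "0 0 0 0 0 -8 1" --pt "0 0 0 0 0 -8.4 1" --pt "0 0 0 0 0 0 1" --pt "0 0 0 0 0 0 1"

```text
t: 30.95
eef_pos: [0.4396, 0.0444, 0.1225]
tcp_rot: [180.0, -0.1, -152.0]
contact_force: [0.1, 0.1, 0.6]
finger_gap: 1.003
finger_force: 0.0
```

```bash
python3 go.py .4397 .0443 .029 208.3
```

```text
pos [0.4396 0.0444 0.1225] rot [ 1.80e+02 -1.00e-01 -1.52e+02] turn rz -0.3 then tool shift cm [-0.   -0.01  9.35] F [0.1 0.1 0.6] gap 1.003 j [   1.  -19.  106.   -0.   94. -117.] t 30.95
```

Request:
drive_tool --pt "0 0 2 0 0 -0.3 1" --pt "0 0 2.5 0 0 0 1" --pt "0 0 2.5 0 0 0 1" --pt "0 0 1.4 0 0 0 1" --pt "0 0 0.7 0 0 0 1" --pt "0 0 0.25 0 0 0 1" --pt "0 0 0 0 0 0 1" --pt "0 0 0 0 0 0 0" --pt "0 0 0 0 0 0 0" --pt "0 0 0 0 0 0 0" --pt "0 0 0 0 0 0 0" --pt "0 0 0 0 0 0 0" --pt "0 0 0 0 0 0 0" --pt "0 0 0 0 0 0 0" --pt "0 0 0 0 0 0 0" --force 20

```text
t: 32.45
eef_pos: [0.4401, 0.0443, 0.0296]
tcp_rot: [-180.0, -0.0, -151.4]
contact_force: [-0.4, -0.3, -0.3]
finger_gap: 0.431
finger_force: 19.9
```

Request:
drive_tool --pt "0 0 -0.5 0 0 0 0" --pt "0 0 -1.5 0 0 0 0" --pt "0 0 -2.5 0 0 0 0" --pt "0 0 -2.5 0 0 0 0" --pt "0 0 -2 0 0 0 0" --pt "0 0 0 0 0 8 0" --pt "0 0 0 0 0 8 0" --pt "0 0 0 0 0 8 0" --pt "0 0 0 0 0 8 0" --pt "0 0 0 0 0 8.5 0" --pt "0 0 0 0 0 0 0" --pt "0 0 0 0 0 0 0"

```text
t: 33.65
eef_pos: [0.4401, 0.0444, 0.1203]
tcp_rot: [180.0, 0.0, 168.3]
contact_force: [0.2, -0.1, -2.2]
finger_gap: 0.436
finger_force: 19.9
```

```bash
python3 go.py .5857 -.192 .12 167.7
python3 - <<'E'
from h import *
p,d=shot('side'); cv2.imwrite('pics/side4.png',cv2.resize(p[100:370,200:500,::-1],None,fx=2.2,fy=2.2,interpolation=cv2.INTER_CUBIC))
E
```

```text
pos [0.4401 0.0444 0.1203] rot [180.    0.  168.3] turn rz 0.6 then tool shift cm [-19.26 -20.     0.03] F [ 0.2 -0.1 -2.2] gap 0.436 j [  1. -19. 106.   0.  93. -77.] t 33.65
```

View pics/side4.png

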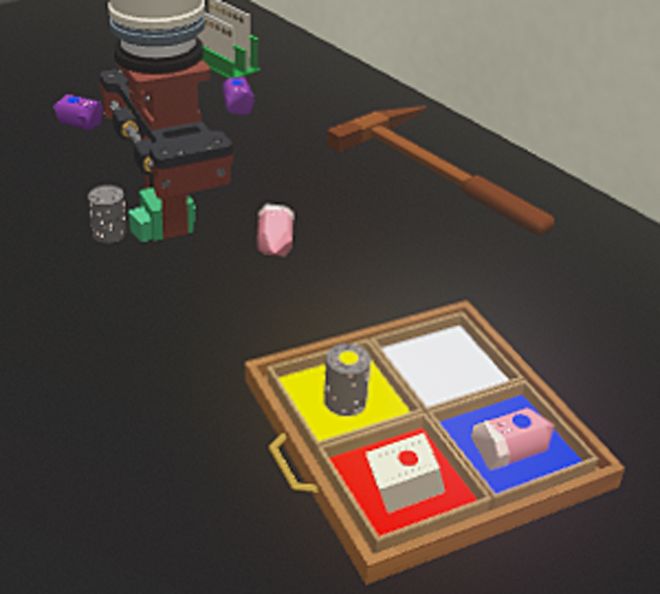

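Three rocks are placed properly: red tray at crop (405,470), yellow (348,380), blue (513,438). The fluorite is held at crop (163,215) and goes to white.

Request:
drive_tool --pt "0 0 0 0 0 0.6 0" --pt "-0.8 -0.83 0 0 0 0 0" --pt "-1.6 -1.67 0 0 0 0 0" --pt "-1.6 -1.67 0 0 0 0 0" --pt "-1.6 -1.67 0 0 0 0 0" --pt "-1.6 -1.67 0 0 0 0 0" --pt "-1.6 -1.67 0 0 0 0 0" --pt "-1.6 -1.67 0 0 0 0 0" --pt "-1.6 -1.67 0 0 0 0 0" --pt "-1.6 -1.67 0 0 0 0 0" --pt "-1.6 -1.67 0 0 0 0 0" --pt "-1.6 -1.67 0 0 0 0 0" --pt "-1.6 -1.67 0 0 0 0 0" --pt "-0.86 -0.8 0 0 0 0 0" --pt "0 0 0 0 0 0 0" --pt "0 0 0 0 0 0 0"

```text
t: 35.3
eef_pos: [0.5843, -0.1924, 0.1192]
tcp_rot: [180.0, -0.1, 167.5]
contact_force: [0.1, 0.6, -2.3]
finger_gap: 0.433
finger_force: 19.9
```

```bash
python3 go.py .5857 -.192 .042 167.7
```

```text
pos [ 0.5843 -0.1924  0.1192] rot [ 1.800e+02 -1.000e-01  1.675e+02] turn rz -0.2 then tool shift cm [-0.13  0.07  7.72] F [ 0.1  0.6 -2.3] gap 0.433 j [-21.   8.  80.   0.  92. -99.] t 35.3
```

Request:
drive_tool --pt "0 0 1.5 0 0 0 0" --pt "0 0 2 0 0 0 0" --pt "0 0 2 0 0 0 0" --pt "0 0 1.3 0 0 0 0" --pt "0 0 0.5 0 0 0 0" --pt "0 0 0.25 0 0 0 0" --pt "0 0 0.1 0 0 0 0" --pt "0 0 0.1 0 0 0 0" --pt "0 0 0.05 0 0 0 0" --pt "0 0 0 0 0 0 0" --pt "0 0 0 0 0 0 0"

```text
t: 36.4
eef_pos: [0.5847, -0.1927, 0.042]
tcp_rot: [-180.0, 0.0, 167.5]
contact_force: [-0.6, -0.1, -2.8]
finger_gap: 0.432
finger_force: 19.9
```

Request:
drive_tool --pt "0 0 0.05 0 0 0 0" --pt "0 0 0.05 0 0 0 0" --pt "0 0 0 0 0 0 0" --pt "0 0 0 0 0 0 0"

```text
t: 36.8
eef_pos: [0.5846, -0.1927, 0.0406]
tcp_rot: [180.0, -0.0, 167.5]
contact_force: [0.1, 0.2, -3.0]
finger_gap: 0.429
finger_force: 19.9
```

Request:
drive_tool --pt "0 0 0.05 0 0 0 0" --pt "0 0 0.05 0 0 0 0" --pt "0 0 0 0 0 0 0" --pt "0 0 0 0 0 0 0"

```text
t: 37.2
eef_pos: [0.5847, -0.1927, 0.0397]
tcp_rot: [-180.0, 0.0, 167.5]
contact_force: [-0.3, -0.6, -1.3]
finger_gap: 0.43
finger_force: 19.9
```

Request:
drive_tool --pt "0 0 0.05 0 0 0 0" --pt "0 0 0 0 0 0 0" --pt "0 0 0 0 0 0 0"

```text
t: 37.5
eef_pos: [0.5847, -0.1927, 0.0397]
tcp_rot: [-180.0, 0.0, 167.5]
contact_force: [-2.3, 1.6, 1.5]
finger_gap: 0.431
finger_force: 19.9
```

Contact felt. Release and withdraw.

Request:
drive_tool --pt "0 0 0 0 0 0 0.45" --pt "0 0 0 0 0 0 0.5" --pt "0 0 0 0 0 0 0.6" --pt "0 0 0 0 0 0 0.6" --pt "0 0 -0.5 0 0 0 0.6" --pt "0 0 -1.5 0 0 0 0.6" --pt "0 0 -2.5 0 0 0 0.6" --pt "0 0 -2.5 0 0 0 0.6" --pt "0 0 -2.5 0 0 0 0.6" --pt "0 2 -2 0 0 0 0.6" --pt "0 3 0 0 0 0 0.6" --pt "0 3 0 0 0 0 0.6" --pt "0 3 0 0 0 0 0.6" --pt "0 3 0 0 0 0 0.6" --pt "0 3 0 0 0 0 0.6" --pt "0 3 0 0 0 0 0.6" --pt "0 2 0 0 0 0 0.6" --pt "0 0 0 0 0 0 0.6" --pt "0 0 0 0 0 0 0.6"

```text
t: 39.4
eef_pos: [0.6325, 0.022, 0.1552]
tcp_rot: [-180.0, 0.1, 167.5]
contact_force: [0.5, -0.1, -0.0]
finger_gap: 0.596
finger_force: 0.0
```

Run:
```python
from h import *
p,d=shot('side'); cv2.imwrite('pics/side5.png',cv2.resize(p[100:370,200:500,::-1],None,fx=2.2,fy=2.2,interpolation=cv2.INTER_CUBIC))
```

```text
(no output)
```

View pics/side5.png

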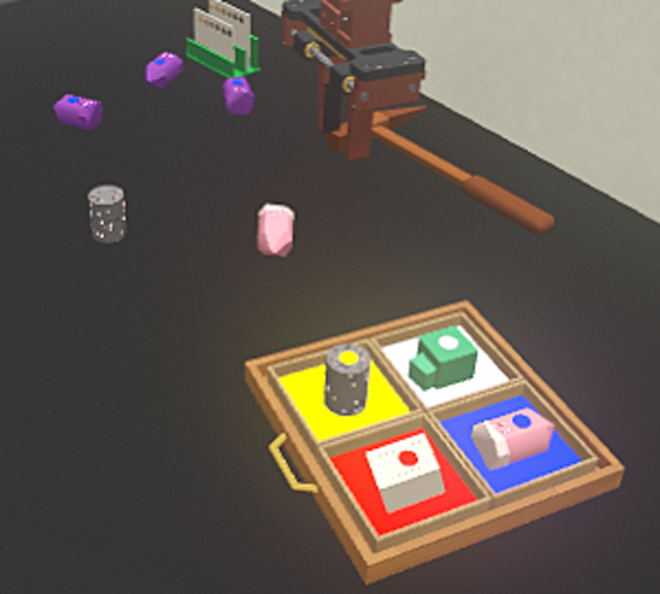

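All four rocks lie sticker up in their matching trays: fluorite (445,358), core (348,380), calcite (405,470) and quartz (513,438). The plain rocks are untouched at (108,213) and (275,229). I hand it in.

```bash
python3 -c "
from station import env; print(env.finish_job())"
```

```text
the job is handed in; nothing more can be done
None
```

All four stickered rocks are in their matching trays, flat with stickers up; the unstickered crystal and core plug were left where they lay, and the job was handed in at about 39.5 s.

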